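# Set a rod's line guide upright in the bench clamp

### The arm

A 7-joint arm with a two-finger parallel gripper is mounted at the origin on a cart in front of the work surface, level with it; the furniture and walls round the work are solid. World frame = base frame: x ahead of the robot, y to its left, z up, the work surface at z = 0. Lengths are in m, angles in rad, forces in N, time in s.
With the tool pointing down it reaches from about 0.425 to 0.925 m from the base axis. Payload 6.8 kg.
Tool frame: the origin (TCP) lies on the front face of the gripper's body, between the roots of the fingers; the fingertips stand 73 mm ahead of it and the grasp point (between the pads) lies 54 mm ahead of it (env.nose_length is the distance from the TCP to the fingertips, in m); z points along the fingers, y is the line along which they close (so a half turn about z gives the same grasp; the last joint's range is limited). The gripper opens to 85 mm and grips with 20 to 120 N. Pads are 22 mm wide; open, the fingers measure 114 mm over their backs; the gripper's body (76 mm by 85 mm) begins 54 mm behind the grasp point. The pads swing forward as they close: fully open they stand 13 mm farther back than shut.
Start: joints at [-1.453, 0.477, 0.022, 1.555, -0.011, 1.109, -0.083], TCP at [0.151, 0.658, 0.304] pointing down, gripper open.
Joint ranges: [-2.96, 2.96], [-0.34, 2.1], [-1.41, 1.46], [0.24, 2.44], [-1.37, 4.51], [0.17, 1.92], [-2.96, 2.96]. Speed limits (rad/s): [2.39, 2.39, 3.14, 3.14, 3.14, 3.14, 3.14].

### API

Orientations are given as a unit quaternion [w, x, y, z].
In Python, from cell import env, kin, camera, calibration, job gives the robot as it stands. The module is installed in compiled form; this text tells all that it offers. Calls block until the motion is done:
- env.reach(position, orientation): joint-space move of the TCP to a pose.
- env.movel(position, velocity=0.15, rot=None, stop_force=None): straight line of the TCP; rot=None keeps the orientation; velocity is the mean speed in m/s. With stop_force (N) it stops when the force on the tool has changed by that much, and returns True; else False.
- env.goto_joints(angles): joint-space move.
- env.grip(opening, f_grip=None): finger opening in m; f_grip is the grip in N (None keeps the last); returns when the fingers have stopped.
- env.dwell(seconds).
- kin.inverse_kinematics(position, orientation): joint angles nearest the present ones, or None.
- env.get_state(): the state.
- camera(name): name is "scene" or "top"; returns (picture, depth): 480x640x3 uint8, blue, green, red; 480x640 float32, m along the optical axis (not along the pixel's ray), 0 where there is no reading.
- calibration(name): a dict with "fx", "fy", "cx", "cy" (pixels), "rvec" (rotation vector, rad) and "tvec" (3), from world to camera coordinates, as OpenCV has them. Camera axes: x right, y down, z forward; pixel columns grow to the right and rows downward; lengths in m; the calibration is good to about 2 mm. A picture is of the moment at which its call begins. calibration takes no time and is no camera call.
A pose or a line that the arm cannot do raises env.PlanningError and nothing moves.
- job.job_done(): hands the job in; it is judged then, once.
The state is a dict: "time": time; "qpos": joint angles; "joint_velocities": joint speeds; "joint_torque": joint torques, N m; "tcp_pos": TCP position; "orientation": TCP orientation; "force": force on the tool from outside, world axes, zero at the start; "torque": the same for the moment, N m; "opening": finger opening in m; "gripper_force": force on a finger pad.
Only numpy, scipy, OpenCV 4.12 (cv2) and the standard library are available. Lean on these libraries where they do the work, as an engineer would, in place of code of your own. Each camera call takes 0.05 s, during which the arm holds its last target. There are 200 camera calls.

### The job

The short fishing-rod handle held in the tilted bench clamp was clamped with its line guide leaning over. Back the clamp knob off only just enough for the rod to turn, so that its heavy grip end does not drop, turn the rod where it lies until the guide stands straight up, then nip the knob up firmly again, about as tight as it was, without crushing the hollow blank, and let go. The rod must not slip lengthwise, and the things lying round the clamp stay where they are.

Things in the scene. Friction and masses are not known exactly. Their poses are not given: they have to be found in the camera images.
- stand: Grey cast clamp stand, fixed: foot plate 150 x 110 x 14 mm, round post, knuckle. Origin on the desk straight under the middle of the clamped rod's axis; z up; x points away from the side on which the knob leans out; y along the rod, from grip end to guide end.
- cradle: Grey clamp head, fixed on the stand. Origin on the rod axis, 110 mm above the desk, midway between two V-notched, nylon-lined cheeks 44 mm apart. x axis: the screw axis, from the rod out to the knob, leaning 35 degrees from vertical. z axis: along the rod, level, from grip to guide end. Its bridge (50 mm wide, 56 mm along the rod) reaches to 54 mm from the rod axis, the brass bush under the knob to 60 mm.
- knob_grip (a point): Middle of the round black ribbed clamp knob (34 mm diameter, 24 mm tall), on the screw axis 86 mm from the rod axis; x axis outward along the screw, y and z turn with the knob. Anticlockwise seen from outside (positive about x) loosens. It stays in place along its axis, moves the pad 10 mm per turn, needs 0.13 N m to turn when slack and stays where it is left.
- pad: Nylon-faced, cushioned pad 16 x 22 mm under the screw, presses the rod into the notches; origin 5.5 mm inward of its face, axes as the cradle's. Found pressing with 25 to 50 N; free after 1.0 to 1.7 rad of loosening. Each rad of tightening past contact adds about 30 N and 0.05 N m at the knob: firm from 20 N, a quarter turn past contact is right, above 75 N the blank is crushed.
- rod: Handle section of a short fishing rod, 360 mm long, about 0.13 kg, loose in the clamp: black hollow 11 mm blank, steel line guide on one side, cork grip on the other. Origin on its axis, within 5 mm of the cradle's at the start. z axis from grip to guide end; x axis from the rod axis to the guide's ring, to end vertical; at the start it leans 25 to 55 degrees to the side on which the knob leans out.
- grip_mid (a point): Middle of the round cork grip (24 mm diameter, 100 mm long), on the rod axis, 132 mm from the rod's origin; axes as the rod's. The rod is grip-heavy: once free, this end sinks about 3.5 degrees for each further rad of loosening (5 degrees at some 2.4 rad or more from the start) and rises again to level as the pad comes down.
- guide_ring (a point): Centre of the guide's steel ring (31 mm outer diameter, 4 mm thick, its hole along the rod), 32 mm from the rod axis, 118 mm from the rod's origin; axes as the rod's. When the rod is nipped up it may twist by a degree or two.
- pliers: Pliers with red handles, 183 x 46 x 10 mm, lying on the desk in front; a bystander. Origin at the centre of its underside.
- glue_tube: Black glue tube, 33 x 126 x 22 mm, lying beyond the guide end; a bystander. Origin at the centre of its underside.
- marker_pen: Black and white marker pen, 17 x 135 x 16 mm, lying in front; a bystander. Origin at the centre of its underside.
- hook_box: Slim small box, 46 x 66 x 11 mm, lying flat to the left; a bystander. Origin at the centre of its underside.

How it is judged:
By the outcome, as a careful person would: the job done as asked, in the order asked, and still so for the second after the job is handed in, with the robot touching nothing.
It also fails if it takes over 72 s, if anything falls off the work surface, if the arm or the gripper's body presses on something with over 40 N, if the wrist force passes 120 N, or if a joint passes its speed limit or range.

## Working session

There is one attempt and no reset: what is moved stays moved. The work goes in short steps, each a Python script; the robot and the scene stay as the last script left them, time stands still between calls to the robot, and variables do not carry over. Pictures are saved under pics/ and viewed, at most 10 in all, crops included, and the job is handed in when it is done.

```bash
mkdir -p pics; ls; cat > h.py <<'E'
import numpy as np, cv2
from scipy.spatial.transform import Rotation as R
from cell import env, kin, camera, calibration, job
def cal(n):
    c=calibration(n); Rm=cv2.Rodrigues(np.array(c['rvec'],float))[0]; t=np.array(c['tvec'],float).ravel()
    return c,Rm,t
def cloud(n,depth):
    c,Rm,t=cal(n); v,u=np.mgrid[0:480,0:640]
    P=np.dstack([(u-c['cx'])/c['fx']*depth,(v-c['cy'])/c['fy']*depth,depth])
    return (P-t)@Rm
def proj(n,p):
    c,Rm,t=cal(n); q=Rm@np.array(p)+t
    return np.array([c['fx']*q[0]/q[2]+c['cx'],c['fy']*q[1]/q[2]+c['cy']])
def q_of(M):
    x,y,z,w=R.from_matrix(M).as_quat(); return [w,x,y,z]
def M_of(q): return R.from_quat([q[1],q[2],q[3],q[0]]).as_matrix()
E
python3 - <<'E'
from h import *
for n in("scene","top"):
    p,d=camera(n); cv2.imwrite(f'pics/{n}0.png',p); np.savez(f'{n}0.npz',p=p,d=d)
    c,Rm,t=cal(n); print(n,c['fx'],'cam at',-Rm.T@t,'fwd',Rm[2],(d>0).mean())
s=env.get_state(); print(s['time'],s['tcp_pos'],s['orientation'],s['opening'],s['force'])
E
```

```text
pics
scene 472.17060782248296 cam at [ 0.03764707 -0.59548575  0.84818275] fwd [ 0.44734002  0.63605552 -0.628745  ] 0.9961393229166666
top 564.8363335014177 cam at [0.45748498 0.14580984 1.30071602] fwd [ 0.06816168 -0.02063028 -0.99746097] 0.99591796875
0.1 [0.15099051 0.65748803 0.30305221] [-4.95661968e-05  1.12641455e-01  9.93635383e-01 -7.91558653e-04] 0.08552597575103463 [0.67244256 1.26470735 0.61904713]
```

View pics/scene0.png

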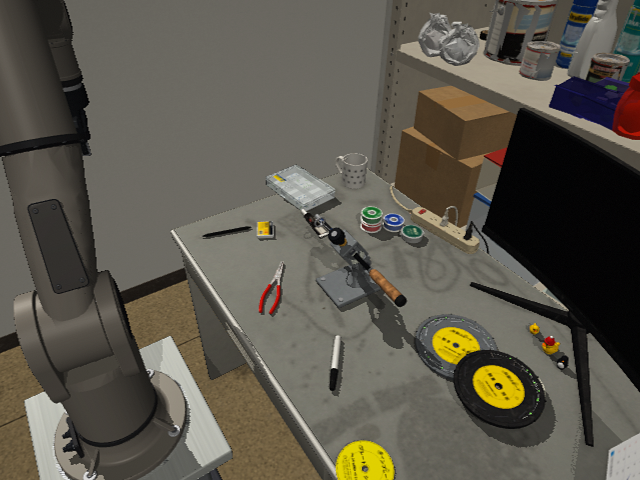

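View pics/top0.png

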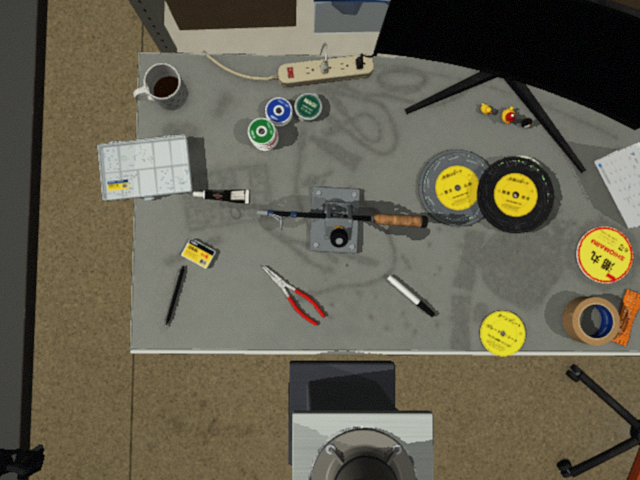

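The scene view shows the clamp at about (345,265), with the knob at (337,236), the cork grip at (385,285) and the guide at (318,222). In the top view the knob is at (338,237), the grip at (400,220) and the guide at (272,217). The rod runs along world y, with the grip towards −y, and the knob leans towards the robot.

```bash
python3 - <<'E'
from h import *
ims=[]
for n,(u0,u1,v0,v1) in dict(top=(240,440,170,270),scene=(290,420,200,310)).items():
    z=np.load(n+'0.npz'); p,d=z['p'],z['d']; W=cloud(n,d)
    hsv=cv2.cvtColor(p,cv2.COLOR_BGR2HSV)
    roi=np.zeros(d.shape,bool); roi[v0:v1,u0:u1]=1
    cork=roi&(hsv[...,0]<20)&(hsv[...,1]>90)&(hsv[...,2]>60)&(W[...,2]>.06)
    q=W[cork]; print(n,'cork',cork.sum(),q.mean(0),q.min(0),q.max(0))
    pc=q-q.mean(0); print(' dir',np.linalg.svd(pc,full_matrices=False)[2][0])
    # line: top-of-cork ridge
    ys=np.linspace(q[:,1].min(),q[:,1].max(),6)
    for a,b in zip(ys[:-1],ys[1:]):
        k=q[(q[:,1]>=a)&(q[:,1]<=b)]; print('  y%.3f zmax %.4f xmid %.4f'%((a+b)/2,np.percentile(k[:,2],97),(k[:,0].min()+k[:,0].max())/2))
    hi=roi&(W[...,2]>.16); q=W[hi]; print(' high',hi.sum(),q.mean(0) if len(q) else '',q.max(0) if len(q) else '')
    c=p[v0:v1,u0:u1]; s=4 if n=='top' else 4
    ims.append(cv2.resize(c,None,fx=s,fy=s,interpolation=cv2.INTER_CUBIC))
    # foot plate
    f=roi&(abs(W[...,2]-.014)<.004); q=W[f]
    print(' foot',cv2.minAreaRect(q[:,:2].astype(np.float32)*1000))
cv2.imwrite('pics/ctop.png',ims[0]);cv2.imwrite('pics/cscene.png',ims[1])
E
```

```text
top cork 515 [ 0.57706229 -0.05473967  0.12738473] [ 0.45748498 -0.1090439   0.1017673 ] [0.5907804  0.14580984 1.30071602]
 dir [-0.10177864  0.21599399  0.97107554]
  y-0.084 zmax 0.1251 xmid 0.5773
  y-0.033 zmax 0.1242 xmid 0.5801Traceback (most recent call last):
  File "<stdin>", line 13, in <module>
    return _quantile_unchecked(
        a, q, axis, out, overwrite_input, method, keepdims, weights)
    return _ureduce(a,
                    func=_quantile_ureduce_func,
    ...<5 lines>...
                    overwrite_input=overwrite_input,
                    method=method)
    r = func(a, **kwargs)
    result = _quantile(arr,
                       quantiles=q,
    ...<2 lines>...
                       out=out,
                       weights=wgt)
    slices_having_nans = np.isnan(arr[-1, ...])
                                  ~~~^^^^^^^^^
IndexError: index -1 is out of bounds for axis 0 with size 0
```

Zero-depth pixels got into the masks. I'll filter on d>0.

```bash
python3 - <<'E'
from h import *
ims=[]
for n,(u0,u1,v0,v1) in dict(top=(240,440,170,270),scene=(290,420,200,310)).items():
    z=np.load(n+'0.npz'); p,d=z['p'],z['d']; W=cloud(n,d)
    hsv=cv2.cvtColor(p,cv2.COLOR_BGR2HSV)
    roi=np.zeros(d.shape,bool); roi[v0:v1,u0:u1]=1; roi&=d>0
    cork=roi&(hsv[...,0]<20)&(hsv[...,1]>90)&(hsv[...,2]>60)&(W[...,2]>.08)
    q=W[cork]; print(n,'cork',cork.sum(),q.mean(0),q.min(0),q.max(0))
    ys=np.linspace(q[:,1].min(),q[:,1].max(),5)
    for a,b in zip(ys[:-1],ys[1:]):
        k=q[(q[:,1]>=a)&(q[:,1]<=b)]; print('  y%.3f zmax %.4f xmid %.4f'%((a+b)/2,np.percentile(k[:,2],97),(k[:,0].min()+k[:,0].max())/2))
    hi=roi&(W[...,2]>.165); q=W[hi]; print(' high',hi.sum(),q.mean(0),q.min(0),q.max(0))
    g=roi&(W[...,1]>.18)&(W[...,2]>.08)&(W[...,2]<.165); q=W[g]; print(' guide side',g.sum(),q.min(0),q.max(0))
    f=roi&(abs(W[...,2]-.014)<.004); q=W[f]
    print(' foot',cv2.minAreaRect(q[:,:2].astype(np.float32)*1000))
    ims.append(cv2.resize(p[v0:v1,u0:u1],None,fx=4,fy=4,interpolation=cv2.INTER_CUBIC))
cv2.imwrite('pics/ctop.png',ims[0]);cv2.imwrite('pics/cscene.png',ims[1])
E
```

```text
top cork 512 [ 0.57776294 -0.05591476  0.12050974] [ 0.55382137 -0.1090439   0.1017673 ] [0.5907804  0.07784999 0.18703298]
  y-0.086 zmax 0.1252 xmid 0.5773
  y-0.039 zmax 0.1243 xmid 0.5801
  y0.008 zmax 0.1224 xmid 0.5809
  y0.054 zmax 0.1855 xmid 0.5570
 high 397 [0.54609422 0.07045587 0.18401279] [0.51813987 0.04153457 0.16500869] [0.57795367 0.09650048 0.20238953]
 guide side 206 [0.55472498 0.18033891 0.1036221 ] [0.59925773 0.23825818 0.14941559]
 foot ((588.80419921875, 42.187896728515625), (177.30166625976562, 462.2215270996094), 8.265121459960938)
scene cork 391 [ 0.57533994 -0.05686339  0.1191681 ] [ 0.54524608 -0.10988855  0.10485685] [0.59094277 0.06610132 0.17904189]
  y-0.088 zmax 0.1225 xmid 0.5780
  y-0.044 zmax 0.1220 xmid 0.5799
  y0.000 zmax 0.1199 xmid 0.5806
  y0.044 zmax 0.1695 xmid 0.5533
 high 265 [0.54020095 0.06254743 0.18252065] [0.51835314 0.03789545 0.16511788] [0.57812101 0.09185591 0.19943226]
 guide side 98 [0.55568028 0.18028399 0.10492208] [0.60080237 0.23825095 0.14734049]
 foot ((727.49560546875, 177.9015350341797), (461.1921691894531, 348.837646484375), 69.1269760131836)
```

View pics/ctop.png

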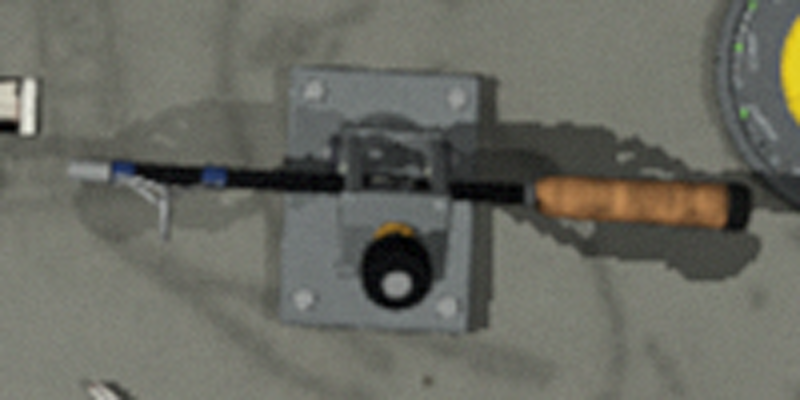

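View pics/cscene.png

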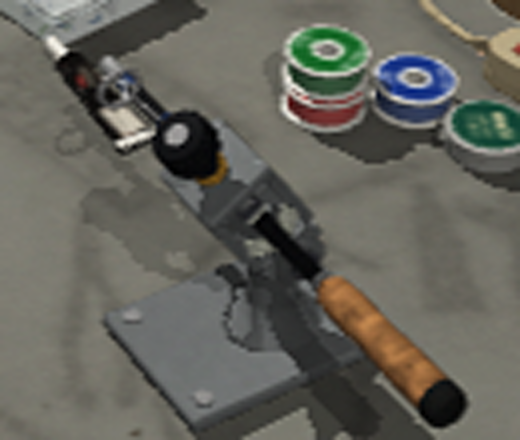

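The top crop shows the guide leaning towards the robot, with its ring near full-image (281,227). The silver knob cap is at (339,241), the cork spans (375–428, 218–221), and the foot plate is turned a few degrees. In the scene crop the cap sits at full-image (334,234). Next I'll fit the rod axis, triangulate the cap, and check IK for both grasps.

```bash
cat >> h.py <<'E'
def ray(n,u,v):
    c,Rm,t=cal(n); d=Rm.T@np.array([(u-c['cx'])/c['fx'],(v-c['cy'])/c['fy'],1.]); return -Rm.T@t,d/np.linalg.norm(d)
def onplane(n,u,v,z):
    o,d=ray(n,u,v); return o+d*(z-o[2])/d[2]
def tri(p1,p2):
    (o1,d1),(o2,d2)=ray(*p1),ray(*p2)
    s=np.linalg.lstsq(np.c_[d1,-d2],o2-o1,rcond=None)[0]; a,b=o1+s[0]*d1,o2+s[1]*d2
    return (a+b)/2,np.linalg.norm(a-b)
E
python3 - <<'E'
from h import *
z=np.load('top0.npz'); p,d=z['p'],z['d']; W=cloud('top',d)
hsv=cv2.cvtColor(p,cv2.COLOR_BGR2HSV)
m=(d>0)&(W[...,2]>.085)&(W[...,2]<.135); m[:,:256]=0;m[:,432:]=0;m[:195]=0;m[232:]=0
P=[]
for u in list(range(376,426))+list(range(355,372))+list(range(288,318)):
    v=np.flatnonzero(m[:,u])
    if len(v)and len(v)<16:
        P.append(onplane('top',u,(v.min()+v.max())/2,.11)); 
        if u%10==0: print(u,v.min(),v.max())
P=np.array(P); f=np.polyfit(P[:,1],P[:,0],1); r=P[:,0]-np.polyval(f,P[:,1]); k=abs(r)<.003
f=np.polyfit(P[k,1],P[k,0],1); print('x=%.4f*y+%.4f'%tuple(f),'res',r[k].std(),k.sum())
zz=np.load('scene0.npz'); hs=None
C={}
for n,(u0,u1,v0,v1) in dict(top=(326,352,226,252),scene=(324,346,222,246)).items():
    pp=np.load(n+'0.npz')['p'].astype(float).mean(2); b=np.zeros(pp.shape,np.uint8); b[v0:v1,u0:u1]=pp[v0:v1,u0:u1]>110
    nn,l,st,ce=cv2.connectedComponentsWithStats(b); 
    g={'top':(339.2,241),'scene':(334.2,233.7)}[n]; i=1+np.argmin(np.linalg.norm(ce[1:]-g,axis=1)); print(n,ce[i],st[i]); C[n]=ce[i]
K,e=tri(('top',*C['top']),('scene',*C['scene'])); print('cap',K,e)
y=np.array([f[0],1,0]);y/=np.linalg.norm(y); xs=np.cross(y,[0,0,1]); th=np.radians(35)
a=-np.sin(th)*xs+np.cos(th)*np.array([0,0,1]); 
s0=np.array([f[1],0,.11]); t=(K-s0)@y; O=s0+t*y; print('cradle',O,'y',y,'a',a,'cap rel: along a',(K-O)@a,'perp',(K-O)@np.cross(y,a), 'horiz',(K-O)@xs,'z',K[2]-.11)
# cork end -> rod lengthwise
q=onplane('top',375,218.5,.115);print('cork start rel',(q-O)@y)
np.savez('geo.npz',O=O,y=y,a=a,xs=xs)
# guide
gm=(d>0)&(W[...,2]>.085); gm[:,:262]=0; gm[:,290:]=0; gm[:200]=0;gm[240:]=0
q=W[gm]-O; along=q@y; h=q@xs; zz=q[:,2]; s=(abs(along-.118)<.008)&(np.hypot(h,zz)>.012)
for nme in('top','scene'):
    W2=cloud(nme,np.load(nme+'0.npz')['d']).reshape(-1,3)-O; al=W2@y;h=W2@xs;zz=W2[:,2]; r=np.hypot(h,zz)
    s=(abs(al-.118)<.007)&(r>.014)&(r<.052); print(nme,s.sum(),np.degrees(np.arctan2(-h[s].mean(),zz[s].mean())), h[s].min(),zz[s].max()); print(np.round(np.c_[h,zz][s][:40:2]*1000).astype(int).tolist())
E
```

```text
380 213 223
390 214 224
400 215 224
410 215 225
420 215 226
360 215 219
370 215 220
290 211 216
300 212 216
310 212 217
x=0.0462*y+0.5828 res 0.000474504356264365 97
top [338.59259259 240.92592593] [336 239   6   5  27]
scene [333.80952381 233.04761905] [332 231   5   5  21]
cap [0.52930815 0.06933387 0.19023158] 0.0032847569411976686
cradle [0.58592344 0.06671976 0.11      ] y [0.0461241  0.99893572 0.        ] a [-0.57296599  0.0264557   0.81915204] cap rel: along a 0.09822966279010381 perp -0.0004070000758484542 horiz -0.05667561487126972 z 0.08023158343123209
cork start rel -0.07866626112078005
top 37 35.79262605686584 -0.03674726698208158 0.0394155912588887
[[-7, 25], [-10, 32], [-13, 36], [-10, 17], [-14, 31], [-12, 12], [-17, 39], [-17, 12], [-19, 37], [-21, 37], [-23, 38], [-25, 34], [-26, 32], [-29, 33], [-31, 32], [-33, 36], [-35, 28], [-34, 25], [-36, 25]]
scene 45 43.43373949978418 -0.03554438827021227 0.03734049176692812
[[-22, 37], [-19, 37], [-12, 34], [-20, 33], [-11, 29], [-29, 31], [-29, 36], [-33, 33], [-6, 20], [-32, 29], [-10, 22], [-32, 25], [-9, 18], [-32, 23], [-8, 13], [-32, 20], [-13, 11], [-36, 19], [-19, 10], [-14, 9]]
```

The geometry is consistent: the cap lies 98 mm along the screw axis, and the guide leans about 40°. Now the IK feasibility check for the knob and for the grip arc.

```bash
cat >> h.py <<'E'
try:
    G=np.load('geo.npz'); O,y,a,xs=(G[k] for k in('O','y','a','xs'))
except FileNotFoundError: pass
def knob_rot(s):   # tool z=-a, tool y at angle s from rod axis
    return R.from_rotvec(a*s).as_matrix()@np.c_[np.cross(y,-a),y,-a]
def rod_rot(lean): # hand back-direction leaning 'lean' rad toward +xs from vertical, tool y across the rod
    b=np.sin(lean)*xs+np.cos(lean)*np.array([0,0,1]); z=-b; return np.c_[y,np.cross(z,y),z],b
E
python3 - <<'E'
from h import *
f=lambda q:None if q is None else np.round(q,2).tolist()
for s in np.radians([-90,-45,0,45,90,135]):
    print('knob',np.degrees(s),f(kin.inverse_kinematics(O+a*.14,q_of(knob_rot(s)))))
for l in np.radians([-60,-40,-20,0,20]):
    M,b=rod_rot(l); 
    for sg in(1,-1):
        N=M@np.diag([sg,sg,1]); print('rod',np.degrees(l),sg,f(kin.inverse_kinematics(O-.132*y+b*.054,q_of(N))))
E
```

```text
knob -90.0 [0.16, 0.22, -0.59, 2.33, 1.44, 0.36, -1.75]
knob -45.0 [-0.59, 0.17, 0.23, 2.37, 1.4, 0.2, -0.97]
knob 0.0 [-0.59, 0.17, 0.23, 2.37, 1.4, 0.2, -0.19]
knob 45.0 [-0.59, 0.17, 0.23, 2.37, 1.4, 0.2, 0.6]
knob 90.0 [-0.68, 0.17, 0.33, 2.38, 1.39, 0.18, 1.39]
knob 135.0 [-0.56, 0.17, 0.2, 2.37, 1.4, 0.21, 2.17]
rod -59.99999999999999 1 None
rod -59.99999999999999 -1 None
rod -40.0 1 [0.81, 0.59, -0.97, 2.32, 2.17, 0.54, -2.0]
rod -40.0 -1 [0.25, 0.41, -0.3, 2.36, 2.71, 0.34, 0.43]
rod -20.0 1 [-0.22, 0.4, 0.26, 2.16, -0.34, 0.26, 0.27]
rod -20.0 -1 [-0.79, 0.65, 1.05, 2.19, -1.3, 0.58, -2.0]
rod 0.0 1 [-0.57, 0.63, 0.8, 1.93, -0.61, 0.83, 0.51]
rod 0.0 -1 [-0.79, 0.95, 1.26, 1.94, -1.04, 1.11, -2.26]
rod 20.0 1 [-0.42, 0.77, 0.66, 1.67, -0.42, 1.23, 0.35]
rod 20.0 -1 [-0.68, 1.11, 1.26, 1.69, -0.88, 1.49, -2.38]
```

```bash
python3 - <<'E'
from h import *
f=lambda q:None if q is None else np.round(q,2).tolist()
for s in np.radians([-45,0]):
  for nm,dv in dict(a=a,up=np.array([0,0,1.]),fw=np.array([.5,0,.87])).items():
    print(np.degrees(s),nm,[f(kin.inverse_kinematics(O+a*.14+dv*k,q_of(knob_rot(s)))) for k in(.04,.08,.12)])
print(kin.inverse_kinematics([.45,.25,.4],q_of(knob_rot(0))))
E
```

```text
-45.0 a [[-1.01, 0.05, 0.63, 2.41, 1.04, 0.25, -0.6], [-1.09, -0.1, 0.63, 2.41, 0.95, 0.41, -0.52], [-1.15, -0.24, 0.59, 2.41, 0.91, 0.59, -0.49]]
-45.0 up [[-0.96, 0.08, 0.62, 2.36, 0.88, 0.23, -0.43], [-1.05, -0.02, 0.68, 2.32, 0.75, 0.36, -0.27], [-1.11, -0.11, 0.7, 2.27, 0.72, 0.5, -0.21]]
-45.0 fw [[-0.87, 0.14, 0.56, 2.32, 0.83, 0.2, -0.37], [-0.91, 0.1, 0.61, 2.25, 0.57, 0.27, -0.09], [-0.96, 0.08, 0.68, 2.17, 0.43, 0.35, 0.08]]
0.0 a [[-0.95, 0.05, 0.57, 2.41, 1.04, 0.25, 0.17], [-1.03, -0.09, 0.58, 2.41, 0.94, 0.4, 0.28], [-1.11, -0.23, 0.55, 2.41, 0.89, 0.58, 0.31]]
0.0 up [[-0.92, 0.08, 0.58, 2.35, 0.9, 0.23, 0.34], [-1.0, -0.01, 0.63, 2.31, 0.75, 0.36, 0.51], [-1.07, -0.1, 0.66, 2.27, 0.7, 0.49, 0.58]]
0.0 fw [[-0.85, 0.13, 0.54, 2.32, 0.84, 0.2, 0.4], [-0.87, 0.1, 0.57, 2.25, 0.58, 0.28, 0.68], [-0.92, 0.08, 0.64, 2.17, 0.44, 0.36, 0.86]]
[-1.25096922 -0.0761343   0.37673985  2.12183688  0.71292798  0.82302284
  0.22842382]
```

```bash
python3 - <<'E'
from h import *
q=q_of(knob_rot(np.radians(-45)))
env.reach(O+a*.26,q)
env.grip(.065)
hit=env.movel(O+a*.14,velocity=.1,stop_force=12)
s=env.get_state(); print(hit,s['time'],np.round(s['qpos'],3),np.linalg.norm(s['tcp_pos']-(O+a*.14)),s['opening'])
for n in('top','scene'):
    p,d=camera(n); cv2.imwrite(f'pics/{n}1.png',p)
p1=cv2.imread('pics/top1.png')[150:290,240:440]; p2=cv2.imread('pics/scene1.png')[150:330,260:440]
cv2.imwrite('pics/both1.png',np.hstack([cv2.resize(p1,(500,350)),cv2.resize(p2,(300,350))]))
E
```

```text
Traceback (most recent call last):
cell.PlanningError: the arm cannot follow that straight line within its joint ranges
```

```bash
python3 - <<'E'
from h import *
f=lambda q:None if q is None else np.round(q,2).tolist()
s=env.get_state(); print(s['time'],f(s['qpos']),s['opening'])
for sd in(-60,-45,-20,0,20):
  Q=q_of(knob_rot(np.radians(sd)))
  print(sd,[f(kin.inverse_kinematics(O+a*k,Q)) for k in(.2,.17,.14)])
for nm,dv in dict(a=a,up=np.array([0,0,1.]),fw=np.array([.5,0,.87])).items():
  for k in(.04,.02,.0):
    try: 
        print(nm,k,f(kin.inverse_kinematics(O+a*.14+dv*k,q_of(knob_rot(-.785)))))
    except Exception as e: print(e)
E
```

```text
2.8167 [-1.16, -0.24, 0.59, 2.41, 0.91, 0.59, -0.49] 0.0650080844937688
-60 [[-1.09, -0.03, 0.68, 2.41, 0.98, 0.33, -0.81], [-1.09, 0.09, 0.75, 2.41, 1.05, 0.2, -0.88], [-0.59, 0.17, 0.23, 2.37, 1.4, 0.2, -1.23]]
-45 [[-1.13, -0.03, 0.72, 2.42, 0.99, 0.33, -0.55], [-1.12, 0.09, 0.78, 2.41, 1.04, 0.19, -0.61], [-0.59, 0.17, 0.23, 2.37, 1.4, 0.2, -0.97]]
-20 [[-1.2, -0.04, 0.78, 2.42, 1.0, 0.33, -0.12], [-1.17, 0.1, 0.84, 2.41, 1.03, 0.18, -0.15], [-0.59, 0.17, 0.23, 2.37, 1.4, 0.2, -0.54]]
0 [[-1.25, -0.04, 0.84, 2.42, 1.01, 0.34, 0.22], [-1.21, 0.1, 0.88, 2.41, 1.01, 0.17, 0.22], [-0.73, 0.17, 0.39, 2.38, 1.39, 0.17, -0.18]]
20 [[-1.29, -0.05, 0.88, 2.42, 1.01, 0.34, 0.57], [-1.23, 0.1, 0.91, 2.41, 0.99, 0.17, 0.58], [-0.59, 0.17, 0.23, 2.37, 1.4, 0.2, 0.16]]
a 0.04 [-1.13, 0.05, 0.76, 2.41, 1.02, 0.24, -0.59]
a 0.02 [-0.98, 0.12, 0.64, 2.4, 1.14, 0.17, -0.71]
a 0.0 [-0.59, 0.17, 0.23, 2.37, 1.4, 0.2, -0.97]
up 0.04 [-1.12, 0.09, 0.8, 2.36, 0.83, 0.21, -0.37]
up 0.02 [-0.94, 0.14, 0.62, 2.38, 1.05, 0.17, -0.61]
up 0.0 [-0.59, 0.17, 0.23, 2.37, 1.4, 0.2, -0.97]
fw 0.04 [-0.98, 0.14, 0.68, 2.33, 0.75, 0.18, -0.3]
fw 0.02 [-0.79, 0.15, 0.46, 2.35, 1.09, 0.18, -0.65]
fw 0.0 [-0.59, 0.17, 0.23, 2.37, 1.4, 0.2, -0.97]
```

```bash
python3 - <<'E'
from h import *
f=lambda q:None if q is None else np.round(q,2).tolist()
env.goto_joints([0.16,-.28,-.59,2.33,1.44,.36,-1.75])
s=env.get_state(); print(s['time'],s['tcp_pos'],M_of(s['orientation'])[:,2])
for sd in(-90,-60,-30,0):
  Q=q_of(knob_rot(np.radians(sd)))
  print(sd,[f(kin.inverse_kinematics(O+a*k,Q)) for k in(.26,.22,.2,.17,.14)])
E
```

```text
4.3417 [0.47581778 0.07699429 0.46470371] [ 0.89048718 -0.07306603 -0.44910349]
-90 [[0.08, -0.12, -0.5, 2.35, 0.57, 0.4, -0.96], [0.21, -0.0, -0.63, 2.35, 0.85, 0.35, -1.21], [0.18, 0.05, -0.61, 2.35, 1.01, 0.34, -1.36], [0.16, 0.14, -0.59, 2.34, 1.24, 0.35, -1.57], [0.16, 0.22, -0.59, 2.33, 1.44, 0.36, -1.75]]
-60 [[-0.41, -0.14, -0.06, 2.37, 0.69, 0.45, -0.55], [-0.14, -0.02, -0.3, 2.36, 0.84, 0.35, -0.69], [0.02, 0.04, -0.45, 2.35, 0.99, 0.34, -0.82], [0.12, 0.13, -0.55, 2.34, 1.23, 0.34, -1.04], [0.12, 0.21, -0.54, 2.33, 1.44, 0.35, -1.23]]
-30 [[-0.52, -0.14, 0.04, 2.38, 0.72, 0.46, -0.06], [-0.27, -0.03, -0.17, 2.37, 0.85, 0.36, -0.18], [-0.06, 0.04, -0.37, 2.36, 0.98, 0.33, -0.3], [-0.01, 0.12, -0.41, 2.35, 1.21, 0.32, -0.51], [-0.4, 0.17, 0.02, 2.36, 1.41, 0.24, -0.71]]
0 [[-0.69, -0.16, 0.19, 2.39, 0.76, 0.49, 0.43], [-1.44, -0.19, 0.95, 2.42, 1.07, 0.5, 0.18], [0.75, 0.14, -1.2, 2.32, 1.14, 0.43, 0.13], [-0.09, 0.11, -0.32, 2.36, 1.2, 0.31, 0.02], [-0.47, 0.17, 0.1, 2.37, 1.4, 0.22, -0.19]]
```

```bash
python3 - <<'E'
from h import *
q=q_of(knob_rot(np.radians(-90)))
env.reach(O+a*.22,q)
hit=env.movel(O+a*.14,velocity=.08,stop_force=12)
s=env.get_state(); print(hit,s['time'],np.round(s['qpos'],3),np.linalg.norm(s['tcp_pos']-(O+a*.14)),s['opening'])
np.save('qknob.npy',s['qpos'])
for n in('top','scene'):
    p,d=camera(n); cv2.imwrite(f'pics/{n}1.png',p)
p1=cv2.imread('pics/top1.png')[150:290,240:440]; p2=cv2.imread('pics/scene1.png')[150:330,260:440]
cv2.imwrite('pics/both1.png',np.hstack([cv2.resize(p1,(450,350)),cv2.resize(p2,(350,350))]))
E
```

```text
False 6.3 [ 0.144  0.215 -0.569  2.33   1.441  0.359 -1.753] 0.0006173497382067006 0.06516187904869382
```

View pics/both1.png

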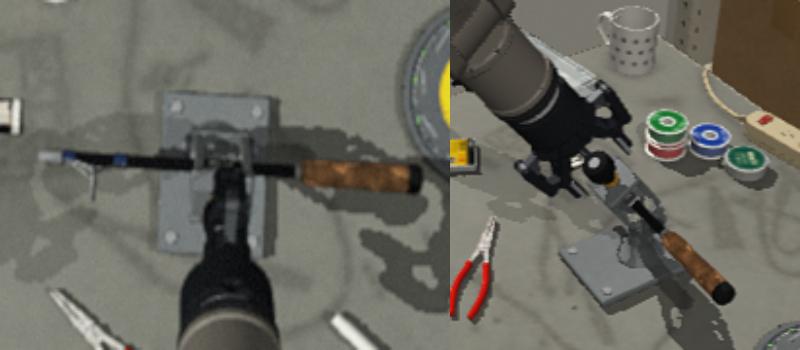

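The fingers straddle the knob in both views, with the cap at about (600,165) in the scene half. Now I'll grip it and loosen in steps, watching the moment about the screw axis.

```bash
python3 - <<'E'
from h import *
r=lambda s:(round(s['time'],2),round(float(np.dot(s['torque'],a)),4),round(float(s['joint_torque'][6]),4),np.round(s['force'],1).tolist())
print(r(env.get_state()))
env.grip(.02,f_grip=60)
s=env.get_state(); print('grip',r(s),s['opening'],s['gripper_force'])
q=np.array(s['qpos']); q0=q.copy(); np.save('qgrip.npy',q0)
for d in(.3,.6,.8,.95,1.05):
    q[6]=q0[6]+d; env.goto_joints(q); print(d,r(env.get_state()))
E
```

```text
(6.4, -0.0006, 0.0027, [-0.0, 0.3, -0.0])
grip (6.79, -0.0733, 0.0461, [-9.5, -0.2, 7.8]) 0.03263100524619904 58.33987534046173
0.3 (7.18, 0.1734, 0.1194, [-2.7, -0.5, 1.5])
0.6 (7.58, 0.1782, 0.1042, [-4.5, 0.3, 3.1])
0.8 (7.88, 0.1908, 0.2148, [-5.1, 0.2, 3.3])
0.95 (8.15, 0.1518, 0.1337, [-4.7, 0.5, 3.6])
1.05 (8.4, 0.1476, 0.0804, [-5.9, -0.6, 2.9])
```

```bash
cat >> h.py <<'E'
def taq(n=8):
    T=[]
    for _ in range(n):
        s=env.get_state(); T.append(float(np.dot(s['torque'],a))); env.dwell(.02)
    return round(env.get_state()['time'],2),round(np.mean(T),4),round(np.std(T),4)
E
python3 - <<'E'
from h import *
q0=np.load('qgrip.npy'); q=q0.copy(); print(taq())
for d in(1.15,1.25,1.35):
    q[6]=q0[6]+d; env.goto_joints(q); print(d,taq())
p,d=camera('scene'); cv2.imwrite('pics/scene2.png',p); np.savez('scene2.npz',p=p,d=d)
def cork(n,f):
    z=np.load(f); W=cloud(n,z['d']); h=cv2.cvtColor(z['p'],cv2.COLOR_BGR2HSV); q=W-O; al=q@y; hh=q@xs
    m=(z['d']>0)&(abs(hh)<.02)&(abs(q[...,2])<.03)&(al<-.08)&(al>-.185)&(h[...,0]<20)&(h[...,1]>90)
    k=np.polyfit(al[m],q[...,2][m],1); v,u=np.nonzero(m); return m.sum(),k,v.mean(),u.mean(),q[...,2][m].mean()
print(cork('scene','scene0.npz'),cork('scene','scene2.npz'))
E
```

```text
(8.53, np.float64(0.1378), np.float64(0.046))
1.15 (8.92, np.float64(0.1119), np.float64(0.0327))
1.25 (9.3, np.float64(0.1428), np.float64(0.0249))
1.35 (9.68, np.float64(0.1511), np.float64(0.0258))
(np.int64(372), array([-0.00642134,  0.00589188]), np.float64(284.38709677419354), np.float64(384.497311827957), np.float64(0.006739343732035483)) (np.int64(371), array([-0.00616868,  0.0056759 ]), np.float64(284.45283018867923), np.float64(384.4420485175202), np.float64(0.006489460835174232))
```

```bash
cat >> h.py <<'E'
def corkz(n='scene',z=None):
    if z is None: p,d=camera(n)
    else: p,d=z['p'],z['d']
    W=cloud(n,d); h=cv2.cvtColor(p,cv2.COLOR_BGR2HSV); q=W-O; al=q@y; hh=q@xs
    m=(d>0)&(abs(hh)<.02)&(abs(q[...,2])<.03)&(al<-.08)&(al>-.185)&(h[...,0]<20)&(h[...,1]>90)
    v,u=np.nonzero(m); return round(v.mean(),2),round(float(q[...,2][m].mean())*1e3,2),round(float(np.polyfit(al[m],q[...,2][m],1)[0]),4)
E
python3 - <<'E'
from h import *
q0=np.load('qgrip.npy'); q=q0.copy(); print(corkz())
for d in(1.45,1.55,1.65):
    q[6]=q0[6]+d; env.goto_joints(q); env.dwell(.2); print(d,taq(4),corkz(),corkz())
    
E
```

```text
(np.float64(284.46), 6.46, -0.0055)
1.45 (10.3, np.float64(0.1283), np.float64(0.0463)) (np.float64(284.84), 5.76, 0.0075) (np.float64(284.88), 5.82, 0.0044)
1.55 (10.92, np.float64(0.1282), np.float64(0.0067)) (np.float64(284.93), 5.33, 0.0092) (np.float64(284.95), 5.29, 0.0052)
1.65 (11.53, np.float64(0.1329), np.float64(0.0456)) (np.float64(285.23), 4.35, 0.0105) (np.float64(285.19), 4.47, 0.0117)
```

The rod came free at about 1.35–1.4 rad. It now sags about 1° at 1.65 rad, which is enough to turn it. Next: release the knob, retract and go above the cork.

```bash
cat >> h.py <<'E'
from scipy.optimize import least_squares
def guide(n,z=None):
    if z is None: p,d=camera(n)
    else: p,d=z['p'],z['d']
    q=cloud(n,d)-O; al=q@y;h=q@xs;zz=q[...,2]; r=np.hypot(h,zz)
    s=(d>0)&(abs(al-.118)<.008)&(r>.016)&(r<.052)
    H,Z=h[s],zz[s]
    if len(H)<8: return len(H),None
    best=None
    for t0 in np.radians(np.arange(-60,61,20)):
        f=least_squares(lambda t:np.hypot(H-.032*np.sin(t[0]),Z-.032*np.cos(t[0]))-.0135,[t0],loss='soft_l1',f_scale=.002)
        if best is None or f.cost<best.cost: best=f
    return len(H),round(float(np.degrees(best.x[0])),2)   # + = toward +xs (away from robot)
E
python3 - <<'E'
from h import *
print([guide(n,np.load(n+'0.npz')) for n in('top','scene')])
np.save('qloose.npy',env.get_state()['qpos'])
env.grip(.065); print('released',corkz())
env.movel(O+a*.22,velocity=.15)
M,b=rod_rot(np.radians(-20)); g=O-.132*y-np.array([0,0,.002])
env.reach(g+b*(.054+.11),q_of(M))
s=env.get_state(); print(s['time'],np.round(s['qpos'],2),corkz(),guide('top'),guide('scene'))
f=lambda q:None if q is None else np.round(q,2).tolist()
for l in(-20,-10,0,10,20):
    M,b=rod_rot(np.radians(l)); print(l,f(kin.inverse_kinematics(g+b*.054,q_of(M))))
p,d=camera('top'); cv2.imwrite('pics/top3.png',p);p,d=camera('scene'); cv2.imwrite('pics/scene3.png',p)
E
```

```text
[(39, -42.4), (42, -42.19)]
released (np.float64(285.22), 4.35, 0.0129)
13.5167 [ 0.45  0.2  -0.51  2.12  0.26  0.5  -0.28] (np.float64(285.25), 4.37, 0.0132) (40, -38.64) (46, -39.85)
-20 [0.29, 0.42, -0.35, 2.13, 0.55, 0.31, -0.55]
-10 [0.37, 0.47, -0.45, 2.0, 0.4, 0.57, -0.4]
0 [0.37, 0.54, -0.47, 1.87, 0.33, 0.81, -0.33]
10 [0.35, 0.62, -0.47, 1.74, 0.29, 1.03, -0.29]
20 [0.33, 0.71, -0.46, 1.61, 0.26, 1.24, -0.27]
```

```bash
python3 - <<'E'
from h import *
M0,b0=rod_rot(np.radians(-20)); g=O-.132*y-np.array([0,0,.002])
hit=env.movel(g+b0*.054,velocity=.1,stop_force=10); s=env.get_state(); print(hit,s['time'],np.linalg.norm(s['tcp_pos']-g-b0*.054),corkz('top'))
F0=np.array(s['force'])
env.grip(.015,f_grip=30); s=env.get_state(); print('grip',s['opening'],s['gripper_force'],np.round(s['force']-F0,1),guide('top'),guide('scene'))
yd=y+np.array([0,0,.016]); yd/=np.linalg.norm(yd)
for d in(8,16,24,32,40,42):
    Rr=R.from_rotvec(yd*np.radians(d)).as_matrix()
    env.movel(g+Rr@b0*.054,velocity=.05,rot=q_of(Rr@M0))
s=env.get_state(); print(s['time'],np.round(s['force']-F0,1),s['opening'],guide('top'),guide('scene'))
p,d=camera('top'); cv2.imwrite('pics/top4.png',p);p2,d=camera('scene'); cv2.imwrite('pics/scene4.png',p2)
cv2.imwrite('pics/both4.png',np.hstack([cv2.resize(p[150:290,240:440],(450,350)),cv2.resize(p2[180:330,280:430],(350,350))]))
E
```

```text
False 15.0167 0.0006183429947149705 (np.float64(218.82), 7.26, 0.0188)
grip 0.022816080505140193 29.312780499458313 [-0.6 -0.5 -0.7] (42, -42.36) (53, -42.88)
17.4 [-0.1 -2.1 -1.4] 0.023154671156989146 (38, -6.24) (49, -3.16)
```

View pics/both4.png

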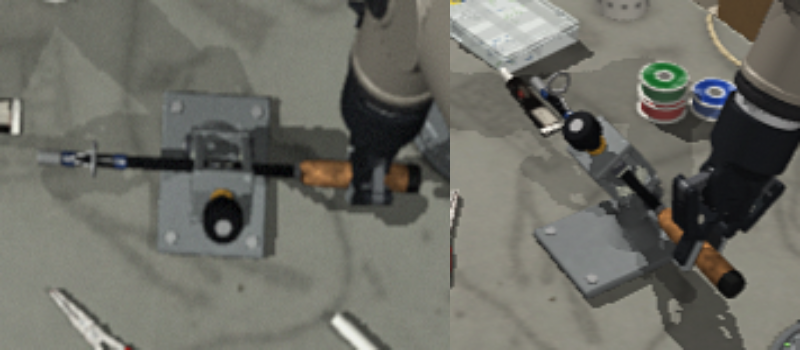

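The guide is nearly upright: in the top half the ring at (92,158) sits symmetrically over the rod. For a finer figure I'll measure the ring relative to the locally fitted rod axis, which cancels calibration offsets.

```bash
cat >> h.py <<'E'
def lean(n,z=None,show=False):
    if z is None: p,d=camera(n)
    else: p,d=z['p'],z['d']
    q=cloud(n,d)-O; al=q@y;h=q@xs;zz=q[...,2]; ok=d>0
    m=ok&(al>.05)&(al<.098)&(np.hypot(h,zz)<.014)
    fit=lambda H,Z,r,c0:least_squares(lambda c:np.hypot(H-c[0],Z-c[1])-r,c0,loss='soft_l1',f_scale=.001).x
    c=fit(h[m],zz[m],.0055,[0,0]) # blank axis
    s=ok&(abs(al-.118)<.008)&(np.hypot(h-c[0],zz-c[1])>.02)&(np.hypot(h,zz)<.055)
    H,Z=h[s]-c[0],zz[s]-c[1]
    k=fit(H,Z,.0135,[H.mean(),Z.mean()])
    ext=(np.percentile(H,3)+np.percentile(H,97))/2
    return np.round(c*1e3,1),np.round(k*1e3,1),round(np.degrees(np.arctan2(*k)),1),'ext',round(float(ext)*1e3,1),m.sum(),s.sum()
E
python3 - <<'E'
from h import *
for n in('top','scene'):
    print(n,'start',*lean(n,np.load(n+'0.npz')))
    for i in range(2): print(n,'now',*lean(n))
E
```

```text
top start [-0.1  0.5] [-21.5  23.2] -42.8 ext -22.8 122 31
top now [-0.8  3. ] [-3.7 34.2] -6.2 ext -3.9 122 37
top now [-0.8  3.4] [-3.2 33.5] -5.4 ext -4.0 121 34
scene start [ 0.1 -1. ] [-21.2  24.4] -40.9 ext -22.0 5 38
scene now [0.4 4.7] [-2.3 30.3] -4.4 ext -1.9 10 37
scene now [-0.   3.5] [-2.3 32.8] -3.9 ext -1.6 10 40
```

```bash
python3 - <<'E'
from h import *
M0,b0=rod_rot(np.radians(-20)); g=O-.132*y-np.array([0,0,.002])
yd=y+np.array([0,0,.016]); yd/=np.linalg.norm(yd)
Rr=R.from_rotvec(yd*np.radians(48)).as_matrix()
env.movel(g+Rr@b0*.054,velocity=.03,rot=q_of(Rr@M0))
for n in('top','top','scene','scene'): print(n,'held',*lean(n))
env.grip(.05); env.dwell(.3)
for n in('top','top','scene','scene'): print(n,'free',*lean(n))
print(env.get_state()['time'],corkz())
E
```

```text
top held [-1.1  4.1] [ 0.5 34.2] 0.8 ext -0.5 123 35
top held [-1.   3.2] [ 0.1 34.2] 0.1 ext -0.5 123 36
scene held [-0.3  4.3] [ 1.2 31.1] 2.2 ext 0.8 8 45
scene held [0.6 3.2] [ 0.  32.5] 0.1 ext 0.3 10 44
top free [-0.1  3.2] [-0.7 34.4] -1.1 ext -0.6 123 36
top free [-0.2  3.4] [ 0.2 33.9] 0.4 ext -0.3 124 33
scene free [1.4 5.3] [ 0.5 30. ] 1.0 ext 0.5 10 38
scene free [1.3 3.7] [ 0.6 31.9] 1.1 ext 0.8 8 41
19.2167 (np.float64(287.48), 4.18, -0.0064)
```

```bash
python3 - <<'E'
from h import *
s=env.get_state(); b=-M_of(s['orientation'])[:,2]
env.movel(np.array(s['tcp_pos'])+b*.11,velocity=.15)
env.reach(O+a*.22,q_of(knob_rot(-np.pi/2)))
q=np.array(env.get_state()['qpos']); print(np.round(q,2))
q[6]+=1.65; env.goto_joints(q); env.grip(.065)
hit=env.movel(O+a*.14,velocity=.08,stop_force=10)
s=env.get_state(); print(hit,s['time'],np.round(s['qpos'],3),np.round(np.load('qloose.npy'),3),corkz())
print('top',*lean('top'))
E
```

```text
[ 0.46  0.01 -0.87  2.33  0.86  0.35 -1.21]
False 24.225 [ 0.346  0.256 -0.795  2.319  1.462  0.423 -0.1  ] [ 0.144  0.215 -0.57   2.333  1.441  0.359 -0.11 ] (np.float64(285.12), 4.22, 0.0144)
top [-0.2  3.1] [ 0.2 34.5] 0.4 ext -0.5 122 37
```

```bash
python3 - <<'E'
from h import *
env.grip(.02,f_grip=60); q0=np.array(env.get_state()['qpos']); np.save('qg2.npy',q0); q=q0.copy(); print(env.get_state()['opening'])
for d in(.3,.6,1.0,1.35,1.65):
    q[6]=q0[6]-d; env.goto_joints(q); print(d,taq(6),corkz(),lean('top')[2],lean('top')[2])
E
```

```text
0.03264823207790434
0.3 (25.21, np.float64(-0.0967), np.float64(0.0357)) (np.float64(284.95), 4.61, 0.009) -0.3 -0.5
0.6 (25.85, np.float64(-0.1045), np.float64(0.0316)) (np.float64(284.78), 5.13, 0.0018) 0.6 -0.0
1.0 (26.57, np.float64(-0.1084), np.float64(0.0215)) (np.float64(284.51), 5.6, -0.0003) 0.9 -0.3
1.35 (27.24, np.float64(-0.0817), np.float64(0.0259)) (np.float64(284.49), 6.1, -0.0066) 0.7 1.6
1.65 (27.88, np.float64(-0.0795), np.float64(0.018)) (np.float64(284.23), 6.52, -0.0119) -0.2 0.5
```

The guide is still upright and the rod is level again, but the torque readings are low and noisy. I'll take a longer average with a tiny further nip to confirm the knob is really being turned.

```bash
python3 - <<'E'
from h import *
q0=np.load('qg2.npy'); s=env.get_state(); print(s['qpos'][6]-q0[6],s['opening'],np.round(s['force'],1))
print(taq(30))
q=q0.copy()
for d in(1.68,1.71): q[6]=q0[6]-d; env.goto_joints(q); print(d,taq(30))
env.grip(.065); print('bias',taq(20)); print(corkz(),*[lean(n)[2] for n in('top','top','top')])
E
```

```text
-1.6492437373967095 0.032678985256996064 [-9.1 -4.6  6.7]
(28.53, np.float64(-0.0721), np.float64(0.03))
1.68 (29.28, np.float64(-0.0606), np.float64(0.0299))
1.71 (30.03, np.float64(-0.0609), np.float64(0.0302))
bias (30.78, np.float64(-0.0062), np.float64(0.0248))
(np.float64(284.28), 6.52, -0.0094) 1.0 0.3 1.3
```

The knob torque doesn't settle whether the clamp is tight, so I'll test it on the rod itself. I'll hold the cork and apply a very small twist, reading the moment about the rod axis.

```bash
python3 - <<'E'
from h import *
env.movel(O+a*.22,velocity=.15)
l0=np.radians(0); M0,b0=rod_rot(l0); g=O-.132*y
env.reach(g+b0*(.054+.10),q_of(M0)); env.grip(.055)
print(*[lean(n)[2] for n in('top','top','scene','scene')])
env.movel(g+b0*.054,velocity=.1,stop_force=10)
def tw(n=15):
    T=[]
    for _ in range(n):
        s=env.get_state(); T.append(np.dot(np.array(s['torque'])+np.cross(np.array(s['tcp_pos'])-g,s['force']),y)); env.dwell(.02)
    return round(np.mean(T),3),round(np.std(T),3)
print('open',tw()); env.grip(.015,f_grip=40); print('closed',tw(),np.round(env.get_state()['force'],1))
for d in(1,2,3,0):
    Rr=R.from_rotvec(y*np.radians(d)).as_matrix()
    env.movel(g+Rr@b0*.054,velocity=.02,rot=q_of(Rr@M0)); print(d,tw(),np.round(env.get_state()['force'],1),lean('top')[2],lean('top')[2])
print(env.get_state()['time'])
E
```

```text
-0.0 0.7 -0.3 -1.7
open (np.float64(-0.004), np.float64(0.031))
closed (np.float64(0.331), np.float64(0.058)) [-3.1  0.3  1.2]
1 (np.float64(0.487), np.float64(0.039)) [-3.8 -1.2  1.8] 0.0 -1.1
2 (np.float64(0.534), np.float64(0.028)) [-4.1 -1.9  1.4] 1.1 1.9
3 (np.float64(0.523), np.float64(0.046)) [-4.4 -2.5  2.6] 3.1 2.9
0 (np.float64(0.741), np.float64(0.061)) [-4.9 -1.5  1.7] -0.4 1.0
37.575
```

```bash
python3 - <<'E'
from h import *
M0,b0=rod_rot(0.); g=O-.132*y
def tw(n=40):
    T=[]
    for _ in range(n):
        s=env.get_state(); T.append([np.dot(s['torque'],y),np.dot(s['force'],xs),s['force'][2]]); env.dwell(.02)
    return np.round(np.mean(T,0),3)
def go(d,dx=0):
    Rr=R.from_rotvec(y*np.radians(d)).as_matrix(); env.movel(g+Rr@b0*.054+xs*dx,velocity=.03,rot=q_of(Rr@M0))
print('0',tw()); go(2); print('2',tw(),lean('top')[2]); go(-.0); print('0',tw(),lean('top')[2])
go(0,-.001); print('shift',tw()); go(0); print(env.get_state()['time'])
E
```

```text
0 [ 1.056 -5.102  1.92 ]
2 [ 0.922 -4.677  2.137] 2.6
0 [ 1.043 -4.973  1.569] -1.6
shift [ 0.219 -1.084 -0.312]
41.3417
```

The shift test gives the moment arm (0.212 m). With that, the rod turns at only about 0.025 N m, so the clamp may be only lightly nipped because the knob slipped in the fingers. I'll check this on the knob with a stronger grip, loosening 0.3 rad and watching for sag.

```bash
python3 - <<'E'
from h import *
env.grip(.055); M0,b0=rod_rot(0.); g=O-.132*y
env.movel(g+b0*.16,velocity=.2)
L=[lean(n)[2] for n in('top',)*4+('scene',)*4]; print('lean',L,np.mean(L))
env.reach(O+a*.22,q_of(knob_rot(-np.pi/2)))
q=np.array(env.get_state()['qpos']); q[6]+=1.2; env.goto_joints(q); env.grip(.065)
env.movel(O+a*.14,velocity=.1,stop_force=10)
s=env.get_state(); print(s['time'],np.round(s['qpos'],2),s['tcp_pos']-(O+a*.14),corkz(),corkz())
env.grip(.02,f_grip=110); s=env.get_state(); q0=np.array(s['qpos']); np.save('qg3.npy',q0); print(s['opening'],s['gripper_force'])
q=q0.copy()
for d in(.2,.35): q[6]=q0[6]+d; env.goto_joints(q); print(d,taq(6),corkz(),corkz())
E
```

```text
lean [np.float64(0.3), np.float64(0.8), np.float64(-0.9), np.float64(1.2), np.float64(0.5), np.float64(2.2), np.float64(0.4), np.float64(0.4)] 0.6125
46.0167 [ 0.48  0.3  -0.96  2.31  1.48  0.48 -0.54] [-8.55465430e-05  1.31090637e-04  2.97456782e-04] (np.float64(284.16), 6.44, -0.0051) (np.float64(284.23), 6.47, -0.0022)
0.03161746398681217 107.44491577148438
0.2 (46.93, np.float64(0.1584), np.float64(0.0311)) (np.float64(284.21), 6.26, -0.0048) (np.float64(284.2), 6.53, -0.0057)
0.35 (47.4, np.float64(0.1554), np.float64(0.0164)) (np.float64(284.23), 6.47, -0.0081) (np.float64(284.26), 6.33, -0.0097)
```

```bash
python3 - <<'E'
from h import *
q0=np.load('qg3.npy'); q=q0.copy()
for d in(.55,.75,.9): q[6]=q0[6]+d; env.goto_joints(q); print(d,taq(6),corkz(),corkz())
E
```

```text
0.55 (47.91, np.float64(0.1214), np.float64(0.0336)) (np.float64(284.25), 6.48, -0.0069) (np.float64(284.23), 6.48, -0.0097)
0.75 (48.42, np.float64(0.1773), np.float64(0.0269)) (np.float64(284.23), 6.39, -0.0079) (np.float64(284.18), 6.51, -0.0088)
0.9 (48.88, np.float64(0.1432), np.float64(0.0216)) (np.float64(284.32), 6.53, -0.0134) (np.float64(284.24), 6.55, -0.0041)
```

There's no sag after 0.9 rad of loosening, so the earlier tightening was real and didn't slip; the gradual rise was hysteresis. I'll turn back exactly 0.9 rad, release and check.

```bash
python3 - <<'E'
from h import *
q0=np.load('qg3.npy'); q=q0.copy()
for d in(.45,0.): q[6]=q0[6]+d; env.goto_joints(q)
print(taq(6)); env.grip(.065); env.movel(O+a*.22,velocity=.15)
env.reach(O-.132*y+rod_rot(0.)[1]*.22,q_of(rod_rot(0.)[0]))
L=[lean(n)[2] for n in('top',)*5+('scene',)*5]; print('lean',np.round(L,1),np.mean(L),corkz(),env.get_state()['time'])
p,d=camera('top'); p2,_=camera('scene')
cv2.imwrite('pics/both5.png',np.hstack([cv2.resize(p[150:290,240:440],(450,350)),cv2.resize(p2[180:330,280:430],(350,350))]))
u=lambda im,v,c:im
h=cv2.cvtColor(p,cv2.COLOR_BGR2HSV);h0=cv2.cvtColor(np.load('top0.npz')['p'],cv2.COLOR_BGR2HSV)
for k in(h0,h): # lengthwise check: blue wraps columns
    m=(k[...,0]>105)&(k[...,0]<130)&(k[...,1]>100); m[:205]=0;m[222:]=0;m[:,:260]=0;m[:,310:]=0; v,c=np.nonzero(m); print(len(c),c.min(),c.max(),c.mean())
E
```

```text
(50.1, np.float64(-0.0773), np.float64(0.0239))
lean [-0.1  1.4  0.8  2.4  0.6  1.1 -2.   0.5 -0.4  1.2] 0.55 (np.float64(284.32), 6.49, -0.0077) 52.6583
36 268 306 284.9166666666667
24 268 299 287.0416666666667
```

View pics/both5.png

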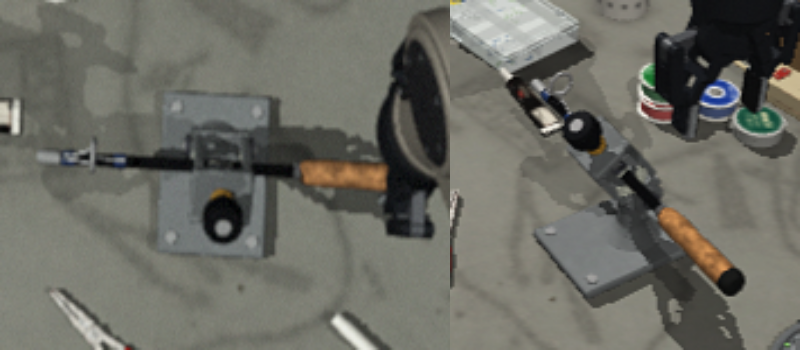

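The ring stands straight over the rod at about (92,157) in the top half, with a measured lean of about 0.5°. The rod is level, the visible bystanders look undisturbed, and the hand is clear. Handing in.

```bash
python3 -c "
from h import *
print(job.job_done())"
```

```text
the job is handed in; nothing more can be done
None
```

I handed the job in at about 53 s: the guide measures about 0.5° from upright, the rod sagged only about 1° while loose, I saw no lengthwise slip, and the knob is back at about its original tightness (estimated near 43 N), though I checked that by re-loosening it 0.9 rad, which produced no sag, and tightening it again.

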